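Tip out the rinse hopper

ROBOT

A 7-joint arm with a two-finger parallel gripper is mounted at the origin on a cart in front of the work surface, level with it; the furniture and walls round the work are solid. World frame = base frame: x ahead of the robot, y to its left, z up, the work surface at z = 0. Lengths are in mm, angles in rad, forces in N, time in s.
With the tool pointing down it reaches from about 400 to 875 mm from the base axis. Payload 4.4 kg.
Tool frame: the origin (TCP) lies at the very end of the fingers, on their centre line; the grasp point (between the pads) lies 19 mm behind it; z points along the fingers, y is the line along which they close (so a half turn about z gives the same grasp; the last joint's range is limited). The gripper opens to 85 mm and grips with 20 to 120 N. Pads are 22 mm wide; open, the fingers measure 114 mm over their backs; the gripper's body (76 mm by 85 mm) begins 54 mm behind the grasp point. The pads swing forward as they close: fully open they stand 13 mm farther back than shut.
Start: joints at [-1.179, 0.628, 0.038, 1.517, -0.027, 0.996, -0.02], TCP at [287.264, 583.093, 231.313] pointing down, gripper open.
Joint ranges: [-3.06, 3.06], [-0.37, 2.12], [-1.25, 1.32], [0.18, 2.47], [-1.1, 4.24], [0.23, 1.98], [-2.94, 2.94]. Speed limits (rad/s): [2.57, 2.57, 3.14, 3.14, 3.14, 3.14, 3.14].

INTERFACE

Orientations are given as [roll, pitch, yaw] about the fixed x, y, z axes, in that order (R = Rz(yaw) Ry(pitch) Rx(roll)).
In Python, from cell import read_state, get_image, camera_info, finish_job gives the robot as it stands.
- The arm moves only by the tool play_rows, never from a script. Its argument "deltas" is one flat list of numbers, 7 for each row, row after row: the shift along the tool's x, y, z in mm, then the turn, a rotation vector about the tool's x, y, z in rad, then the opening, from 0 (shut) to 1 (fully open). In form: [dx, dy, dz, ax, ay, az, grip, dx, dy, dz, ax, ay, az, grip, ...]. A call has 1 to 10 rows; each row is the pose to reach, as a shift and turn from the pose commanded when the call began, along the tool's axes at that moment; what a row does not reach only later rows make up. A row lasts 1/8 s, in which the tool goes at most 62.5 mm and 10.7 degrees, less where a joint would pass 70% of its speed; a pose out of reach is approached as far as the arm can. A call with a gripper value outside its range is refused whole. The fingers move at their own pace and stop on an object; the grip force is fixed at half the most. Time passes only in rows, so rows that repeat a pose let the fingers close. It gives the time, the measured TCP pose, the force, the opening and the grip force at its end, in the units of the state.
- read_state(): the state, without advancing time (a new reading comes with each control period).
- get_image(name): name is "scene" or "side" or "wrist"; returns the picture (384x512x3 uint8, red, green, blue); there is no depth.
- camera_info(name): a dict with "fx", "fy", "cx", "cy" (pixels), "T" (4x4, takes a point from camera to world coordinates). Camera axes: x right, y down, z forward; pixel columns grow to the right and rows downward; lengths in mm; the calibration is good to about 2 mm. A picture is of the moment at which its call begins: read the wrist's pose just before it. camera_info takes no time and is no camera call; for the wrist camera it gives the pose at the moment of the call.
- finish_job(): hands the job in; it is judged then, once.
The state is a dict: "clock": time; "qpos": joint angles; "qd": joint speeds; "tau": joint torques, N m; "eef_pos": TCP position; "tool_rot": TCP orientation; "force": force on the tool from outside, world axes, zero at the start; "torque": the same for the moment, N m; "width": finger opening in mm; "gripper_force": force on a finger pad.
Only numpy, scipy, OpenCV 4.12 (cv2) and the standard library are available. Lean on these libraries where they do the work, as an engineer would, in place of code of your own. Each camera call takes 0.05 s, during which the arm holds its last target. There are 200 camera calls.

TASK

The rinsed rough stones in the tipping hopper have drained and are to go into the tray. Push the tray home against the bar across the front of the hopper's stand, then push the hopper right over so that all three stones slide out into the tray, and push the empty hopper back upright on its rest. Only push: take hold of nothing, do not lift the tray or reach into it, do not touch the stones, and leave the things standing about where they are.

Things in the scene. Friction and masses are not known exactly. Their poses are not given: they have to be found in the camera images.
- stand: Fixed grey steel stand, foot plate 94 x 150 x 6 mm. Origin on the bench straight below the hopper's pivot; -x is the pouring direction, y runs along the pivot pins, z up. Two upright cheeks, 159 mm high, carry the hopper (pin ends out to y +-69 mm). A stretcher bar 30 mm high, 116 mm long, joins them in front: its front face, x = -14 mm, is what the tray is pushed against.
- hopper_hinge (a point): Point on the pivot axis midway between the cheeks, 145 mm above the stand's origin; axes as the stand's. The hopper is an open stainless sheet trough, 88 mm wide inside, 94 outside, walls 3 mm. Upright: floor 25 mm below the axis, from x = -20 to +61 mm; back wall upright, outer face x = +64 mm; front wall flared 30 degrees forward.
- hopper (a joint): Tilt of the hopper, rad: 0 = upright on its rear rest rod; grows as its top tips over to the stand's -x, to 1.92 (110 degrees), where the front wall meets a stop rod and slopes down 50 degrees. Top-heavy: a few newtons at the rim move it; past its balance point (about 0.5 empty, up to 1.5 loaded) it falls on to the stop in under a second and stays there.
- hopper_back_rim (a point): Middle of the rolled top edge, 7 mm thick, of the hopper's back wall; moves and turns with the hopper. Hopper upright: x = +63, z = +50 mm from the pivot axis, axes as the stand's. Fully tipped: x = -69, z = +42 mm from the axis.
- hopper_lip (a point): Middle of the pouring lip, the top edge of the hopper's front wall; moves with the hopper. Upright: x = -73, z = +67 mm from the pivot axis; fully tipped: x = -38, z = -92 mm, that is 53 mm above the bench, just clear of the tray's rim.
- tray: Loose open yellow tray with straight walls, 122 (its x) x 106 (its y) x 45 mm high, walls 5, floor 4 mm, 0.2 kg, on the bench in front of the stand, 45 to 90 mm short of the stretcher bar; its long sides face the stand, so its x lies roughly along the stand's y. Origin at the centre of its underside; pushed home this is at x = -67 mm in the stand's frame.
- stone_a: Rough pale turquoise stone, 40 x 59 x 35 mm, 0.12 kg, lying in the hopper. Origin at the centre of its underside as it lies at the start (turns with the stone).
- stone_b: Rough green stone, 34 x 44 x 26 mm, 0.12 kg, lying in the hopper. Origin as for stone_a.
- stone_c: Another rough green stone like stone_b, in the hopper.
- polish_pot: Bystander: screw pot with a lid, 57 mm across, 60 mm high, standing behind the hopper. Origin at the centre of its underside.
- loupe: Bystander: folded loupe, 26 x 59 x 15 mm, lying behind the hopper. Origin under its centre.
- dropper: Bystander: small brown dropper bottle, 33 mm across, 102 mm high, standing at the back on the left. Origin at the centre of its underside.
- marker: Bystander: marker pen, 11 x 128 mm, lying near the front edge on the right. Origin under its centre.

How it is judged:
By the outcome, as a careful person would: the job done as asked, in the order asked, and still so for the second after the job is handed in, with the robot touching nothing.
It also fails if it takes over 70 s, if anything falls off the work surface, if the arm or the gripper's body presses on something with over 40 N, if the wrist force passes 120 N, or if a joint passes its speed limit or range.

## Working session

There is one attempt and no reset: what is moved stays moved. The work goes in short steps, Python scripts to look and compute and a tool call to move; the robot and the scene stay as the last step left them, time stands still between calls to the robot, and variables do not carry over. Pictures are saved under pics/ and viewed, at most 10 in all, crops included, and the job is handed in when it is done.

Besides the shell and the picture viewer there is one more tool, called after "Emit:" as name(argument=value, ...) on one line, values as JSON. play_rows: Moves the arm, as the interface text tells. Its arguments: {"type":"object","properties":{"deltas":{"type":"array"}},"required":["deltas"]}

```bash
ls; mkdir -p pics
python3 - <<'E'
from cell import *
import cv2
s=read_state();print({k:s[k] for k in('clock','eef_pos','tool_rot','width')})
for n in('scene','side'):
    c=camera_info(n);print(n,c)
    cv2.imwrite(f'pics/{n}0.png',cv2.resize(get_image(n)[:,:,::-1],(800,600),interpolation=cv2.INTER_CUBIC))
E
```

```text
pics
{'clock': 0.0, 'eef_pos': array([286.99039067, 582.50033637, 230.39586865]), 'tool_rot': array([-3.13966987e+00,  1.69016377e-05,  2.68376215e+00]), 'width': 85.51679732368196}
scene {'fx': 403.58787886547236, 'fy': 403.58787886547236, 'cx': 258.12343840350155, 'cy': 195.90132420462362, 'T': array([[ 7.01883714e-01, -5.03921511e-01,  5.03410730e-01,
        -1.12469726e+02],
       [-7.12093241e-01, -4.79744124e-01,  5.12609785e-01,
        -5.67937441e+02],
       [-1.68067579e-02, -7.18267838e-01, -6.95563689e-01,
         1.03929212e+03],
       [ 0.00000000e+00,  0.00000000e+00,  0.00000000e+00,
         1.00000000e+00]])}
side {'fx': 408.4773065594823, 'fy': 408.4773065594823, 'cx': 249.56398575674973, 'cy': 195.1289343498333, 'T': array([[ 9.96425426e-01, -5.54088859e-02,  6.37669670e-02,
         4.48591295e+02],
       [-8.23606262e-02, -4.69280433e-01,  8.79199979e-01,
        -8.04467317e+02],
       [-1.87909014e-02, -8.81309100e-01, -4.72166466e-01,
         6.05914928e+02],
       [ 0.00000000e+00,  0.00000000e+00,  0.00000000e+00,
         1.00000000e+00]])}
```

View pics/scene0.png

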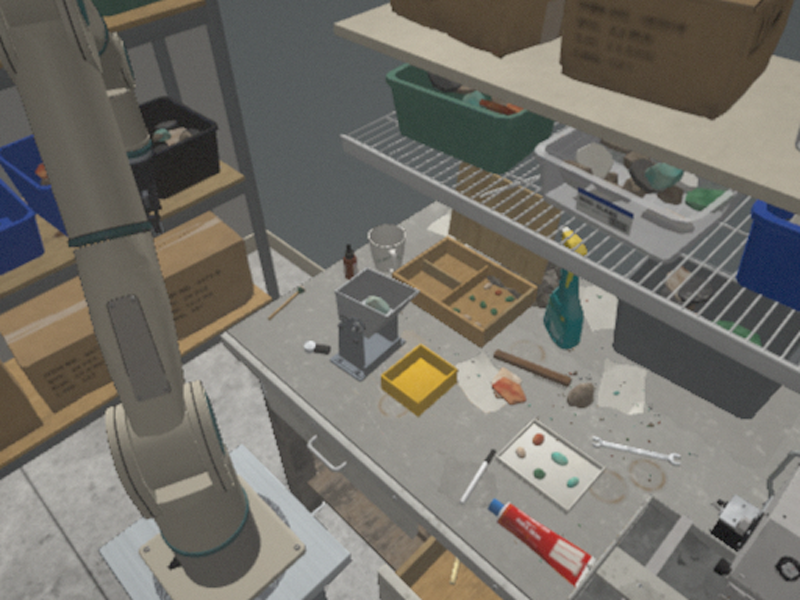

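View pics/side0.png

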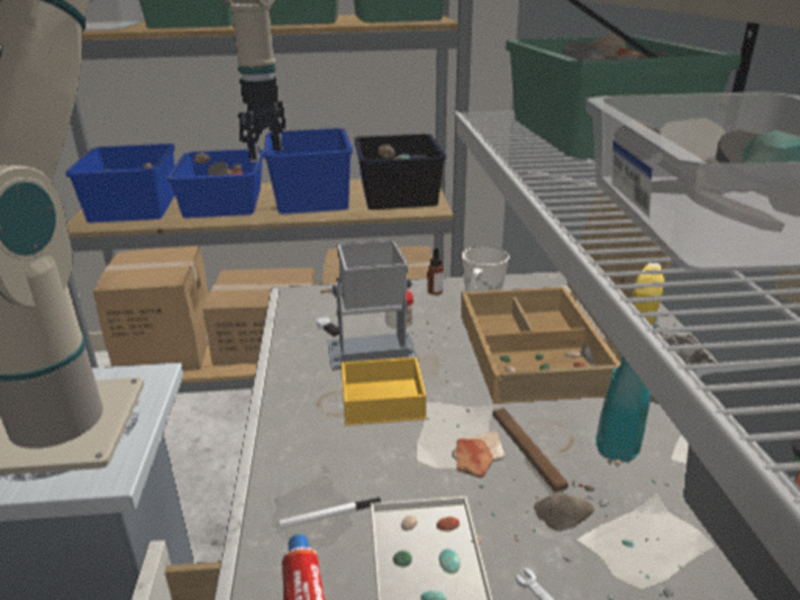

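The scene picture shows the stand at about (370,330), pouring to the right, with the tray at (420,380). In the side picture the stand is at (372,300) and the tray at (384,390). Next I'll zoom in on both.

Run:
```python
from cell import *
import cv2,numpy as np
a=get_image('scene')[150:275,200:300,::-1];b=get_image('side')[145:270,195:295,::-1]
f=lambda i:cv2.resize(i,None,fx=4,fy=4.8*4/4.8,interpolation=cv2.INTER_CUBIC)
cv2.imwrite('pics/crop.png',np.hstack([f(a),f(b)]))
```

```text
(no output)
```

View pics/crop.png

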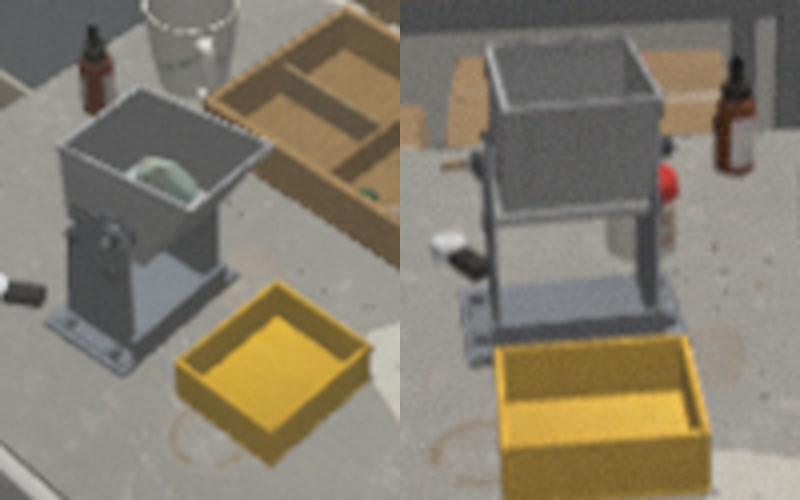

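```bash
cat > h.py <<'E'
from cell import *
import numpy as np
from scipy.optimize import least_squares
def proj(n,P):
    c=camera_info(n);T=np.linalg.inv(c['T']);q=np.asarray(P)@T[:3,:3].T+T[:3,3]
    return q[:,:2]/q[:,2:]*[c['fx'],c['fy']]+[c['cx'],c['cy']]
def fr(p,P):
    c,s=np.cos(p[2]),np.sin(p[2]);P=np.asarray(P,float)
    return np.c_[c*P[:,0]-s*P[:,1]+p[0],s*P[:,0]+c*P[:,1]+p[1],P[:,2]]
def px(n,u): return np.asarray(u,float)/4+([200,150] if n=='scene' else [95,145])
def fit(obs,p0):
    def r(p): return np.concatenate([(proj(n,fr(p,[o[0] for o in L]))-px(n,[o[1] for o in L])).ravel() for n,L in obs.items()])
    s=least_squares(r,p0,loss='soft_l1');print(s.x.round(2));print(r(s.x).reshape(-1,2).round(1).tolist());return s.x
def ray(n,u,z):
    c=camera_info(n);d=c['T'][:3,:3]@[(u[0]-c['cx'])/c['fx'],(u[1]-c['cy'])/c['fy'],1];o=c['T'][:3,3]
    return (o+d*(z-o[2])/d[2]).round(0)
E
python3 - <<'E'
from h import *
S=fit({'scene':[((63,47,195),(60,148)),((63,-47,195),(140,90)),((-73,47,212),(190,210)),((-73,-47,212),(272,147))],
'side':[((-73,47,212),(495,105)),((-73,-47,212),(662,100)),((63,47,195),(487,47)),((63,-47,195),(630,38)),((0,69,145),(475,160)),((0,-69,145),(669,147))]},[500,250,1.57])
T=fit({'scene':[((-61,53,45),(177,367)),((61,53,45),(275,285)),((61,-53,45),(371,348)),((-61,-53,45),(270,432)),((-61,-53,0),(272,463))],
'side':[((-61,53,45),(496,347)),((61,53,45),(688,338)),((61,-53,45),(710,432)),((-61,-53,45),(501,440)),((-61,-53,0),(503,500))]},[500,150,0])
c,s=np.cos(S[2]),np.sin(S[2]);d=T[:2]-S[:2]
print('tray in stand',c*d[0]+s*d[1],-s*d[0]+c*d[1],T[2]-S[2]+np.pi/2)
print('pot lid',ray('side',px('side',(660,185)),60),'loupe',ray('scene',px('scene',(20,290)),10),'dropper',ray('scene',px('scene',(97,112)),0))
E
```

```text
[485.88 119.8    1.62]
[[-0.2, -0.5], [1.0, -1.0], [-0.7, 0.6], [0.0, -0.4], [0.7, 1.6], [-0.3, -0.1], [-0.4, 0.1], [-0.2, -0.1], [-3.5, 0.5], [2.3, -0.4]]
[4.9296e+02 5.7200e+00 1.0000e-02]
[[-1.0, -2.1], [0.6, -2.1], [0.8, -1.1], [0.0, 0.1], [-0.5, 1.2], [-0.4, -0.5], [0.0, -1.4], [0.4, 0.0], [-0.6, 1.7], [-0.0, 2.4]]
tray in stand -114.28899054801609 -1.5368971187930889 -0.04152465906917424
pot lid [554. 232.  60.] loupe [413. 231.  10.] dropper [620. 364.   0.]
```

```bash
cat >> h.py <<'E'
from scipy.spatial.transform import Rotation as Ro
S=[485.88,119.8,1.62]
def move(pts,tilt,shut_off=0):
    """stand-frame TCP points + tilt -> tool-axis rows from current pose"""
    s=read_state();R=Ro.from_euler('xyz',s['tool_rot'])
    G=Ro.from_euler('z',S[2])*Ro.from_euler('x',np.pi)*Ro.from_euler('y',tilt)
    print('t',round(s['clock'],2),'F',s['force'].round(1),'w',round(s['width']))
    i=fr([0,0,-S[2]],[np.r_[s['eef_pos'][:2]-S[:2],s['eef_pos'][2]]])[0];print('now in stand',i.round(1))
    w=(R.inv()*G).as_rotvec().round(3)
    for p in fr(S,pts): print(R.inv().apply(p-s['eef_pos']).round(1).tolist(),w.tolist())
E
python3 - <<'E'
from h import *
move([(150,60,380),(-210,-1,380),(-210,-1,60),(-210,-1,10)],.35)
E
```

```text
t 0.2 F [-0.3 -0.1  0.1] w 85
now in stand [472.2 175.8 230.8]
[-257.6, -225.6, -149.0] [-0.187, 0.317, 1.052]
[-485.8, -510.7, -148.7] [-0.187, 0.317, 1.052]
[-485.8, -510.4, 171.3] [-0.187, 0.317, 1.052]
[-485.8, -510.3, 221.3] [-0.187, 0.317, 1.052]
```

Emit:
play_rows(deltas=[0, 0, -60, 0, 0, 0, 1, 0, 0, -120, 0, 0, 0, 1, -60, -60, -149, 0, 0, 0.2, 1, -110, -110, -149, 0, 0.06, 0.4, 1, -160, -160, -149, -0.05, 0.12, 0.55, 1, -210, -210, -149, -0.1, 0.2, 0.75, 1, -260, -258, -149, -0.15, 0.3, 0.9, 1, -310, -310, -149, -0.187, 0.317, 1.05, 1, -350, -355, -149, -0.187, 0.317, 1.05, 1, -390, -400, -149, -0.187, 0.317, 1.05, 1])

```text
clock: 1.45
eef_pos: [442.9, 109.8, 380.7]
tool_rot: [3.14, -0.352, 1.623]
force: [0.7, -0.6, -0.4]
width: 85.5
gripper_force: 0.0
```

Run:
```python
from h import *
move([(-210,-1,380),(-210,-1,60),(-210,-1,10)],.35)
```

```text
t 1.45 F [ 0.7 -0.6 -0.4] w 85
now in stand [ -7.9  43.4 380.7]
[-190.1, 44.0, -69.0] [0.001, -0.002, 0.002]
[-300.3, 43.4, 231.4] [0.001, -0.002, 0.002]
[-317.6, 43.3, 278.3] [0.001, -0.002, 0.002]
```

Emit:
play_rows(deltas=[-50, 12, -18, 0, 0, 0, 1, -100, 24, -36, 0, 0, 0, 1, -150, 36, -54, 0, 0, 0, 1, -190, 44, -69, 0, 0, 0, 1, -210, 44, -15, 0, 0, 0, 1, -229, 44, 37, 0, 0, 0, 1, -248, 44, 89, 0, 0, 0, 1, -267, 44, 140, 0, 0, 0, 1, -283, 44, 185, 0, 0, 0, 1, -300, 43.5, 231, 0, 0, 0, 1])

```text
clock: 2.7
eef_pos: [497.1, -87.8, 58.6]
tool_rot: [3.14, -0.351, 1.623]
force: [1.0, -0.2, -0.2]
width: 85.4
gripper_force: 0.0
```

Run:
```python
from h import *
move([(-210,-1,12),(-180,-1,12),(-131,-1,12)],.35)
import cv2
cv2.imwrite('pics/side1.png',cv2.resize(get_image('side')[145:300,180:320,::-1],None,fx=3.5,fy=3.5,interpolation=cv2.INTER_CUBIC))
```

```text
t 2.7 F [ 1.  -0.2 -0.2] w 85
now in stand [-207.9   -1.    58.6]
[-18.0, -0.1, 43.0] [0.0, -0.001, 0.003]
[10.2, 0.0, 53.3] [0.0, -0.001, 0.003]
[56.2, 0.1, 70.2] [0.0, -0.001, 0.003]
```

View pics/side1.png

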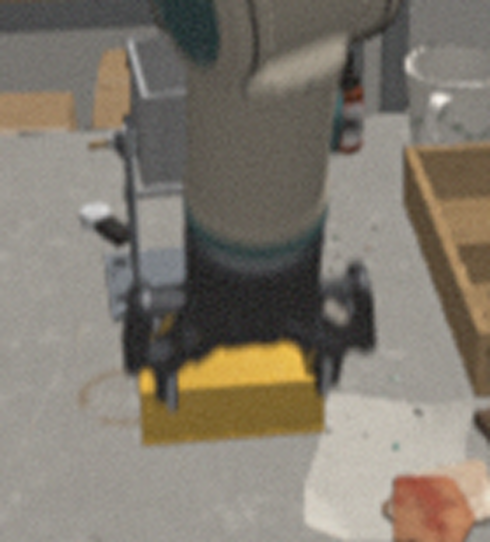

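The fingers stand in front of the tray and clear of the hopper. Next I lower them and begin the push.

Emit:
play_rows(deltas=[-9, 0, 21, 0, 0, 0, 0.8, -18, 0, 42, 0, 0, 0, 0.8, -9, 0, 45, 0, 0, 0, 0.8, 0, 0, 48.5, 0, 0, 0, 0.8, 5, 0, 50.5, 0, 0, 0, 0.8, 10, 0, 52, 0, 0, 0, 0.8, 15, 0, 54, 0, 0, 0, 0.8, 20, 0, 56, 0, 0, 0, 0.8, 25, 0, 58, 0, 0, 0, 0.8, 30, 0, 59.5, 0, 0, 0, 0.8])

```text
clock: 4.0
eef_pos: [494.4, -39.2, 14.6]
tool_rot: [3.141, -0.351, 1.622]
force: [-0.2, -1.3, -0.3]
width: 68.2
gripper_force: 0.3
```

Run:
```python
from h import *
move([(-131,-1,12)],.35)
```

```text
t 4.0 F [-0.2 -1.3 -0.3] w 68
now in stand [-159.2   -0.7   14.6]
[25.6, 0.4, 12.1] [-0.0, -0.001, 0.002]
```

Emit:
play_rows(deltas=[3.8, 0, 1.4, 0, 0, 0, 0.8, 7.6, 0, 2.8, 0, 0, 0, 0.8, 11.4, 0, 4.2, 0, 0, 0, 0.8, 15, 0, 5.5, 0, 0, 0, 0.8, 17, 0, 6.2, 0, 0, 0, 0.8, 19, 0, 6.9, 0, 0, 0, 0.8, 21, 0, 7.6, 0, 0, 0, 0.8, 22.5, 0, 8.2, 0, 0, 0, 0.8])

```text
clock: 5.0
eef_pos: [493.3, -15.3, 14.7]
tool_rot: [3.141, -0.351, 1.623]
force: [-0.9, -1.6, 0.4]
width: 68.4
gripper_force: 0.4
```

Emit:
play_rows(deltas=[1, 0, 0.4, 0, 0, 0, 0.8, 2, 0, 0.7, 0, 0, 0, 0.8, 3, 0, 1.1, 0, 0, 0, 0.8, 4, 0, 1.5, 0, 0, 0, 0.8])

```text
clock: 5.5
eef_pos: [493.1, -11.1, 14.7]
tool_rot: [3.141, -0.351, 1.622]
force: [0.5, -0.7, -0.5]
width: 68.3
gripper_force: 0.5
```

Emit:
play_rows(deltas=[1, 0, 0.4, 0, 0, 0, 0.8, 2, 0, 0.7, 0, 0, 0, 0.8, 3, 0, 1.1, 0, 0, 0, 0.8])

```text
clock: 5.88
eef_pos: [492.9, -7.8, 14.6]
tool_rot: [3.141, -0.351, 1.623]
force: [-0.2, -1.4, 0.6]
width: 68.0
gripper_force: 0.5
```

Run:
```python
from h import *
move([(-131,-1,12)],.35)
import cv2
f=lambda i:cv2.resize(i,None,fx=4,fy=4,interpolation=cv2.INTER_CUBIC)
a=get_image('scene')[150:275,200:300,::-1];b=get_image('side')[145:270,195:295,::-1]
cv2.imwrite('pics/crop2.png',np.hstack([f(a),f(b)]))
```

```text
t 5.88 F [-0.2 -1.4  0.6] w 68
now in stand [-127.8   -0.7   14.6]
[-3.9, 0.3, 1.4] [-0.0, -0.001, 0.002]
```

View pics/crop2.png

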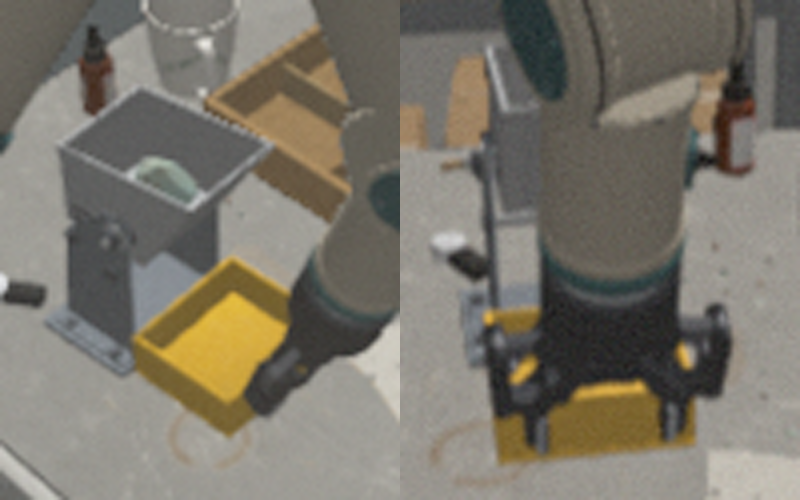

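Run:
```python
from h import *
f=lambda u,z:fr([0,0,-S[2]],[ray('scene',px('scene',u),z)-[S[0],S[1],0]])[0].round(1)
print('tray top edge',f((135,340),45),f((233,260),45),'bottom',f((137,365),0),'plate front',f((122,372),3),f((238,272),6))
```

```text
tray top edge [-21.7  63.   45. ] [-23.5 -54.   45. ] bottom [-14.1  55.6   0. ] plate front [-11.3  70.5   3. ] [-11.4 -73.6   6. ]
```

The tray's stand-side top edge runs from (135,340) to (233,260) in the scene crop. That is about 7 mm short of the bar and square to it, so I keep pushing.

Emit:
play_rows(deltas=[1, 0, 0.4, 0, 0, 0, 0.8, 2, 0, 0.7, 0, 0, 0, 0.8, 3, 0, 1.1, 0, 0, 0, 0.8, 4, 0, 1.5, 0, 0, 0, 0.8])

```text
clock: 6.48
eef_pos: [493.1, -5.4, 14.6]
tool_rot: [3.14, -0.348, 1.622]
force: [0.5, -6.3, 3.6]
width: 68.5
gripper_force: 3.3
```

Emit:
play_rows(deltas=[1, 0, 0.4, 0, 0, 0, 0.8, 2, 0, 0.7, 0, 0, 0, 0.8, 2, 0, 0.7, 0, 0, 0, 0.8])

```text
clock: 6.85
eef_pos: [493.4, -5.3, 14.6]
tool_rot: [3.139, -0.345, 1.621]
force: [-0.2, -8.9, 4.9]
width: 68.2
gripper_force: 4.4
```

Emit:
play_rows(deltas=[-4, 0, -1.4, 0, 0, 0, 0.8, -10, 0, -3.6, 0, 0, 0, 0.8, -30, 0, -11, 0, 0, 0, 0.8, -60, 0, -21.5, 0, 0, 0, 0.8, -43, 0, -68, 0, 0, 0, 0, -26, 0, -115, 0, 0, 0, 0, -9, 0, -162, 0, 0, 0, 0, 8, 0, -209, 0, 0, 0, 0, 25, 0, -256, 0, 0, 0, 0, 42, 0, -303, 0, 0, 0, 0])

```text
clock: 8.1
eef_pos: [495.0, -67.5, 315.4]
tool_rot: [3.142, -0.35, 1.621]
force: [0.7, -0.8, 0.4]
width: 0.0
gripper_force: 0.0
```

Run:
```python
from h import *
move([(-190,0,350),(110,0,350),(110,0,175),(85,0,182)],0)
```

```text
t 8.1 F [ 0.7 -0.8  0.4] w 0
now in stand [-1.875e+02  1.000e-01  3.154e+02]
[9.6, 0.1, -33.4] [-0.0, -0.35, 0.001]
[291.3, 0.3, 69.6] [-0.0, -0.35, 0.001]
[231.3, 0.3, 234.0] [-0.0, -0.35, 0.001]
[210.2, 0.3, 218.8] [-0.0, -0.35, 0.001]
```

Emit:
play_rows(deltas=[10, 0, -33, 0, -0.1, 0, 0, 56, 0, -16, 0, -0.2, 0, 0, 103, 0, 1, 0, -0.35, 0, 0, 150, 0, 18, 0, -0.35, 0, 0, 197, 0, 35, 0, -0.35, 0, 0, 244, 0, 52, 0, -0.35, 0, 0, 291, 0, 70, 0, -0.35, 0, 0, 291, 0, 70, 0, -0.35, 0, 0])

```text
clock: 9.1
eef_pos: [479.4, 234.4, 347.2]
tool_rot: [-3.141, -0.001, 1.629]
force: [0.3, -0.7, -0.3]
width: 0.0
gripper_force: 0.0
```

Run:
```python
from h import *
move([(110,0,180),(80,0,180)],0)
```

```text
t 9.1 F [ 0.3 -0.7 -0.3] w 0
now in stand [114.8   0.8 347.2]
[-5.0, 1.0, 167.2] [-0.001, -0.001, 0.009]
[-35.0, 0.7, 167.1] [-0.001, -0.001, 0.009]
```

Emit:
play_rows(deltas=[-5, 1, 50, 0, 0, 0, 0, -5, 1, 100, 0, 0, 0, 0, -5, 1, 145, 0, 0, 0, 0, -5, 1, 167, 0, 0, 0, 0, -15, 1, 167, 0, 0, 0, 0, -25, 1, 167, 0, 0, 0, 0, -30, 1, 167, 0, 0, 0, 0, -33, 1, 167, 0, 0, 0, 0])

```text
clock: 10.1
eef_pos: [484.1, 199.1, 182.3]
tool_rot: [3.138, -0.004, 1.622]
force: [0.7, 5.8, 3.3]
width: -0.0
gripper_force: 3.1
```

Run:
```python
from h import *
t=np.arange(0,1.75,.1);P=np.c_[64*np.cos(t)-36*np.sin(t)+11,0*t,145+64*np.sin(t)+36*np.cos(t)]
move(P,0)
```

```text
t 10.1 F [0.7 5.8 3.3] w 0
now in stand [ 79.3  -2.1 182.3]
[-4.3, -2.1, 1.2] [0.003, -0.004, 0.002]
[-8.2, -2.1, -5.0] [0.003, -0.004, 0.002]
[-12.7, -2.1, -10.8] [0.003, -0.004, 0.002]
[-17.8, -2.1, -16.1] [0.003, -0.004, 0.002]
[-23.3, -2.1, -20.9] [0.003, -0.004, 0.002]
[-29.3, -2.1, -25.2] [0.003, -0.004, 0.002]
[-35.7, -2.1, -28.8] [0.003, -0.004, 0.002]
[-42.4, -2.1, -31.7] [0.003, -0.004, 0.002]
[-49.4, -2.1, -34.0] [0.003, -0.004, 0.002]
[-56.6, -2.1, -35.5] [0.003, -0.004, 0.002]
[-63.9, -2.1, -36.3] [0.003, -0.004, 0.002]
[-71.2, -2.1, -36.4] [0.003, -0.004, 0.002]
[-78.5, -2.1, -35.8] [0.003, -0.004, 0.002]
[-85.8, -2.2, -34.4] [0.003, -0.004, 0.002]
[-92.8, -2.2, -32.3] [0.003, -0.004, 0.002]
[-99.6, -2.2, -29.6] [0.003, -0.004, 0.002]
[-106.1, -2.2, -26.1] [0.003, -0.004, 0.002]
[-112.2, -2.3, -22.1] [0.003, -0.004, 0.002]
```

Emit:
play_rows(deltas=[-4, 0, -4, 0, 0, 0, 0, -6, 0, -7.5, 0, 0, 0, 0, -8, 0, -10.5, 0, 0, 0, 0, -10.5, 0, -13, 0, 0, 0, 0, -13, 0, -16, 0, 0, 0, 0, -15.5, 0, -18.5, 0, 0, 0, 0, -18.5, 0, -21, 0, 0, 0, 0, -21, 0, -23, 0, 0, 0, 0, -24, 0, -25.5, 0, 0, 0, 0, -27, 0, -27.5, 0, 0, 0, 0])

```text
clock: 11.35
eef_pos: [483.8, 170.4, 208.3]
tool_rot: [-3.141, -0.001, 1.622]
force: [-0.2, 1.1, 0.1]
width: 0.4
gripper_force: 0.7
```

Run:
```python
from h import *
t=np.arange(.5,1.75,.1);P=np.c_[64*np.cos(t)-36*np.sin(t)+11,0*t,145+64*np.sin(t)+36*np.cos(t)]
move(P,0)
import cv2
f=lambda i:cv2.resize(i,None,fx=4,fy=4,interpolation=cv2.INTER_CUBIC)
a=get_image('scene')[150:275,200:300,::-1];b=get_image('side')[145:270,195:295,::-1]
cv2.imwrite('pics/crop3.png',np.hstack([f(a),f(b)]))
```

```text
t 11.35 F [-0.2  1.1  0.1] w 0
now in stand [ 50.7  -0.4 208.3]
[-0.8, -0.4, 1.0] [-0.001, -0.001, 0.002]
[-7.2, -0.4, -2.6] [-0.001, -0.001, 0.002]
[-13.9, -0.5, -5.5] [-0.001, -0.001, 0.002]
[-20.9, -0.5, -7.7] [-0.001, -0.001, 0.002]
[-28.1, -0.5, -9.2] [-0.001, -0.001, 0.002]
[-35.4, -0.5, -10.0] [-0.001, -0.001, 0.002]
[-42.7, -0.5, -10.1] [-0.001, -0.001, 0.002]
[-50.0, -0.5, -9.4] [-0.001, -0.001, 0.002]
[-57.2, -0.5, -8.1] [-0.001, -0.001, 0.002]
[-64.3, -0.6, -5.9] [-0.001, -0.001, 0.002]
[-71.1, -0.6, -3.1] [-0.001, -0.001, 0.002]
[-77.5, -0.6, 0.3] [-0.001, -0.001, 0.002]
[-83.6, -0.6, 4.4] [-0.001, -0.001, 0.002]
```

View pics/crop3.png

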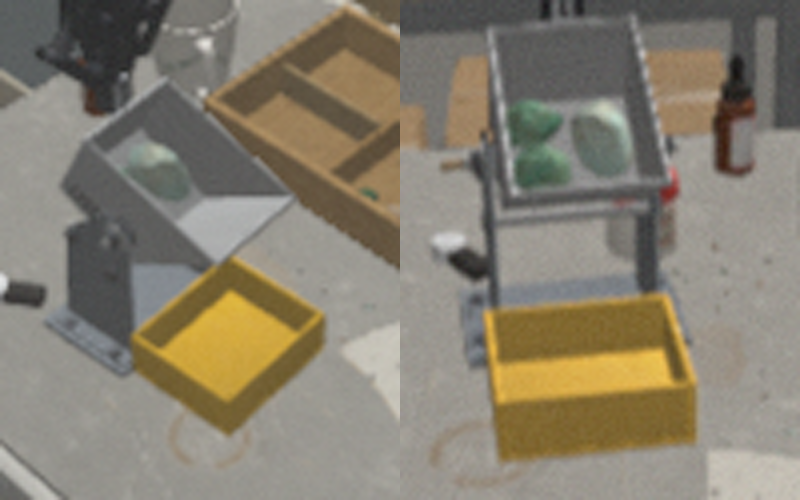

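The hopper is tilted about 0.5 with all three stones still in it (side crop, around (560,140)). The tray sits square against the bar. I continue along the arc.

Emit:
play_rows(deltas=[-4, 0, -0.5, 0, 0, 0, 0, -8, 0, -3, 0, 0, 0, 0, -13, 0, -5, 0, 0, 0, 0, -18, 0, -7, 0, 0, 0, 0, -23, 0, -8, 0, 0, 0, 0, -28, 0, -9, 0, 0, 0, 0, -33, 0, -10, 0, 0, 0, 0, -38, 0, -10, 0, 0, 0, 0, -43, 0, -10, 0, 0, 0, 0, -48, 0, -9.5, 0, 0, 0, 0])

```text
clock: 12.7
eef_pos: [487.4, 121.6, 218.3]
tool_rot: [3.14, -0.0, 1.621]
force: [-2.7, 0.2, 6.6]
width: 0.0
gripper_force: 3.3
```

Run:
```python
from h import *
t=np.arange(1.2,1.75,.1);P=np.c_[64*np.cos(t)-36*np.sin(t)+11,0*t,145+64*np.sin(t)+36*np.cos(t)]
move(P,0)
```

```text
t 12.7 F [-2.7  0.2  6.6] w 0
now in stand [  1.8  -1.6 218.3]
[-1.1, -1.6, 0.6] [0.002, -0.0, 0.001]
[-8.3, -1.7, 2.0] [0.002, -0.0, 0.001]
[-15.4, -1.7, 4.1] [0.002, -0.0, 0.001]
[-22.1, -1.7, 6.9] [0.002, -0.0, 0.001]
[-28.6, -1.7, 10.4] [0.002, -0.0, 0.001]
[-34.7, -1.7, 14.5] [0.002, -0.0, 0.001]
```

Emit:
play_rows(deltas=[-4, 0, 2, 0, 0, 0, 0, -8, 0, 3, 0, 0, 0, 0, -12, 0, 4.5, 0, 0, 0, 0, -16, 0, 6, 0, 0, 0, 0, -20, 0, 8, 0, 0, 0, 0, -24, 0, 10, 0, 0, 0, 0, -28, 0, 12, 0, 0, 0, 0])

```text
clock: 13.58
eef_pos: [488.6, 93.7, 205.8]
tool_rot: [3.141, 0.0, 1.622]
force: [-1.3, -1.2, 7.2]
width: -0.2
gripper_force: 4.0
```

Run:
```python
from h import *
move([(0,0,200)],0)
import cv2
f=lambda i:cv2.resize(i,None,fx=4,fy=4,interpolation=cv2.INTER_CUBIC)
a=get_image('scene')[150:275,200:300,::-1];b=get_image('side')[145:270,195:295,::-1]
cv2.imwrite('pics/crop4.png',np.hstack([f(a),f(b)]))
```

```text
t 13.57 F [-1.3 -1.2  7.2] w 0
now in stand [-26.2  -1.4 205.8]
[26.2, -1.4, 5.8] [0.001, 0.0, 0.002]
```

View pics/crop4.png

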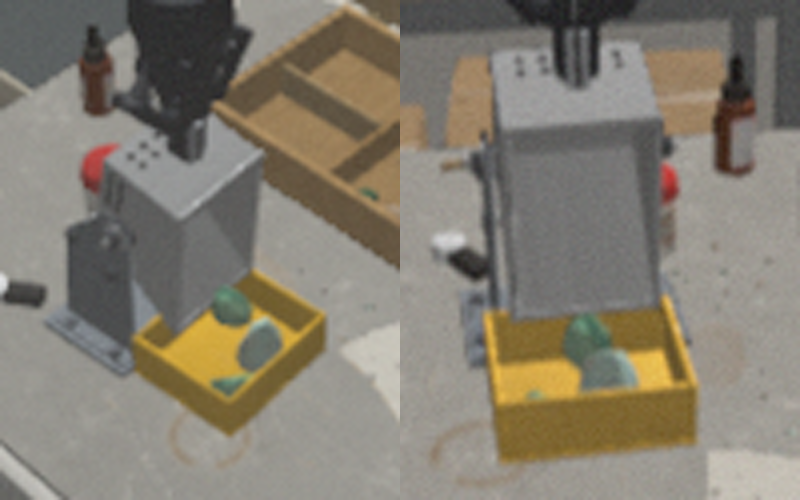

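All three stones lie in the tray, with the hopper near 1.6 (empty trough in the side crop). I press it on to its stop.

Emit:
play_rows(deltas=[-5, 0, 3, 0, 0, 0, 0, -10, 0, 4, 0, 0, 0, 0, -15, 0, 5, 0, 0, 0, 0, -20, 0, 6.5, 0, 0, 0, 0, -25, 0, 8, 0, 0, 0, 0, -30, 0, 9.5, 0, 0, 0, 0, -30, 0, 11.5, 0, 0, 0, 0, -30, 0, 13.5, 0, 0, 0, 0])

```text
clock: 14.68
eef_pos: [490.0, 64.0, 194.1]
tool_rot: [3.141, -0.001, 1.621]
force: [-8.4, -2.8, 32.9]
width: -0.2
gripper_force: 16.0
```

Run:
```python
from h import *
move([(0,0,200)],0)
import cv2
f=lambda i:cv2.resize(i,None,fx=4,fy=4,interpolation=cv2.INTER_CUBIC)
a=get_image('scene')[150:275,200:300,::-1];b=get_image('side')[145:270,195:295,::-1]
cv2.imwrite('pics/crop5.png',np.hstack([f(a),f(b)]))
```

```text
t 14.68 F [-8.4 -2.8 32.9] w 0
now in stand [-55.9  -1.4 194.1]
[55.9, -1.3, -5.9] [0.001, -0.001, 0.001]
```

View pics/crop5.png

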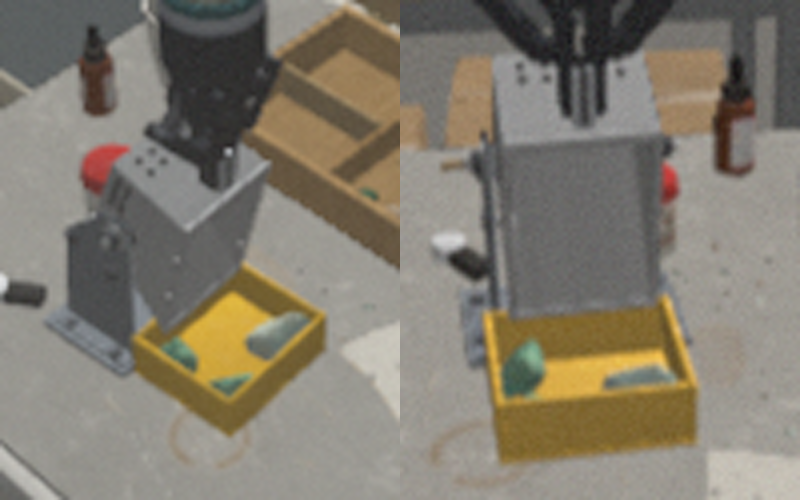

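The hopper is on its stop and all three stones are in the tray, at (180,352), (230,384) and (278,335) in the scene crop. I retreat and come round to the front of the rim.

Emit:
play_rows(deltas=[0, 0, -10, 0, 0, 0, 0, 0, 0, -60, 0, 0, 0, 0, 0, 0, -110, 0, 0, 0, 0, -40, 0, -130, 0, 0.15, 0, 0, -80, 0, -130, 0, 0.3, 0, 0, -110, 0, -130, 0, 0.45, 0, 0, -110, 0, -130, 0, 0.55, 0, 0, -110, 0, -130, 0, 0.55, 0, 0])

```text
clock: 15.78
eef_pos: [495.2, -47.1, 320.9]
tool_rot: [-3.139, -0.55, 1.616]
force: [-0.2, -0.4, 0.2]
width: -0.1
gripper_force: 0.0
```

Run:
```python
from h import *
move([(-150,0,310),(-130,0,140),(-84,0,163.5),(-75,0,169)],.55)
```

```text
t 15.78 F [-0.2 -0.4  0.2] w 0
now in stand [-167.2   -1.1  320.9]
[9.0, -1.2, 18.2] [-0.0, -0.0, -0.003]
[-62.9, -0.9, 173.6] [-0.0, -0.0, -0.003]
[-11.4, -1.0, 177.6] [-0.0, -0.0, -0.003]
[-0.9, -1.1, 177.7] [-0.0, -0.0, -0.003]
```

Emit:
play_rows(deltas=[-25, -1, 45, 0, 0, 0, 0, -45, -1, 90, 0, 0, 0, 0, -63, -1, 135, 0, 0, 0, 0, -63, -1, 175, 0, 0, 0, 0, -40, -1, 177, 0, 0, 0, 0, -20, -1, 177.5, 0, 0, 0, 0, -11, -1, 177.5, 0, 0, 0, 0, -7, -1, 177.5, 0, 0, 0, 0, -4, -1, 177.5, 0, 0, 0, 0])

```text
clock: 16.9
eef_pos: [490.5, 44.0, 169.5]
tool_rot: [3.139, -0.55, 1.623]
force: [-0.1, 0.5, -0.3]
width: 0.2
gripper_force: 0.0
```

Run:
```python
from h import *
t=np.arange(1.9,.2,-.1);a=t+np.arctan2(50,63)
move(np.c_[80.4*np.cos(a)-6.1,0*t,145+80.4*np.sin(a)-17.8],.55)
```

```text
t 16.9 F [-0.1  0.5 -0.3] w 0
now in stand [-75.9  -0.8 169.5]
[2.4, -0.8, 0.2] [0.001, -0.0, 0.002]
[9.8, -0.8, -3.0] [0.001, -0.0, 0.002]
[17.5, -0.8, -5.3] [0.001, -0.0, 0.002]
[25.4, -0.8, -6.9] [0.001, -0.0, 0.002]
[33.4, -0.7, -7.7] [0.001, -0.0, 0.002]
[41.4, -0.7, -7.7] [0.001, -0.0, 0.002]
[49.4, -0.7, -6.9] [0.001, -0.0, 0.002]
[57.3, -0.7, -5.3] [0.001, -0.0, 0.002]
[65.0, -0.7, -2.9] [0.001, -0.0, 0.002]
[72.4, -0.7, 0.2] [0.001, -0.0, 0.002]
[79.4, -0.6, 4.0] [0.001, -0.0, 0.002]
[86.1, -0.6, 8.6] [0.001, -0.0, 0.002]
[92.2, -0.6, 13.8] [0.001, -0.0, 0.002]
[97.8, -0.6, 19.5] [0.001, -0.0, 0.002]
[102.8, -0.6, 25.8] [0.001, -0.0, 0.002]
[107.1, -0.6, 32.6] [0.001, -0.0, 0.002]
[110.8, -0.6, 39.8] [0.001, -0.0, 0.002]
```

Emit:
play_rows(deltas=[2.5, 0, 0, 0, 0, 0, 0, 6, 0, -1.5, 0, 0, 0, 0, 11, 0, -3.5, 0, 0, 0, 0, 16, 0, -5, 0, 0, 0, 0, 21, 0, -6, 0, 0, 0, 0, 26, 0, -7, 0, 0, 0, 0, 31, 0, -7.5, 0, 0, 0, 0, 36, 0, -8, 0, 0, 0, 0, 41, 0, -8, 0, 0, 0, 0, 46, 0, -7.5, 0, 0, 0, 0])

```text
clock: 18.15
eef_pos: [488.1, 80.1, 199.5]
tool_rot: [3.141, -0.551, 1.623]
force: [-0.6, -1.8, -1.0]
width: -0.2
gripper_force: 0.5
```

Run:
```python
from h import *
t=np.arange(1.4,.2,-.1);a=t+np.arctan2(50,63)
move(np.c_[80.4*np.cos(a)-6.1,0*t,145+80.4*np.sin(a)-17.8],.55)
import cv2
f=lambda i:cv2.resize(i,None,fx=4,fy=4,interpolation=cv2.INTER_CUBIC)
a=get_image('scene')[150:275,200:300,::-1];b=get_image('side')[145:270,195:295,::-1]
cv2.imwrite('pics/crop6.png',np.hstack([f(a),f(b)]))
```

```text
t 18.15 F [-0.6 -1.8 -1. ] w 0
now in stand [-39.7  -0.3 199.5]
[-5.1, -0.3, -1.1] [-0.001, -0.001, 0.002]
[2.9, -0.3, -0.3] [-0.001, -0.001, 0.002]
[10.8, -0.2, 1.3] [-0.001, -0.001, 0.002]
[18.4, -0.2, 3.7] [-0.001, -0.001, 0.002]
[25.8, -0.2, 6.8] [-0.001, -0.001, 0.002]
[32.9, -0.2, 10.7] [-0.001, -0.001, 0.002]
[39.5, -0.2, 15.2] [-0.001, -0.001, 0.002]
[45.7, -0.1, 20.4] [-0.001, -0.001, 0.002]
[51.3, -0.1, 26.2] [-0.001, -0.001, 0.002]
[56.2, -0.1, 32.5] [-0.001, -0.001, 0.002]
[60.6, -0.1, 39.3] [-0.001, -0.001, 0.002]
[64.2, -0.1, 46.4] [-0.001, -0.001, 0.002]
```

View pics/crop6.png

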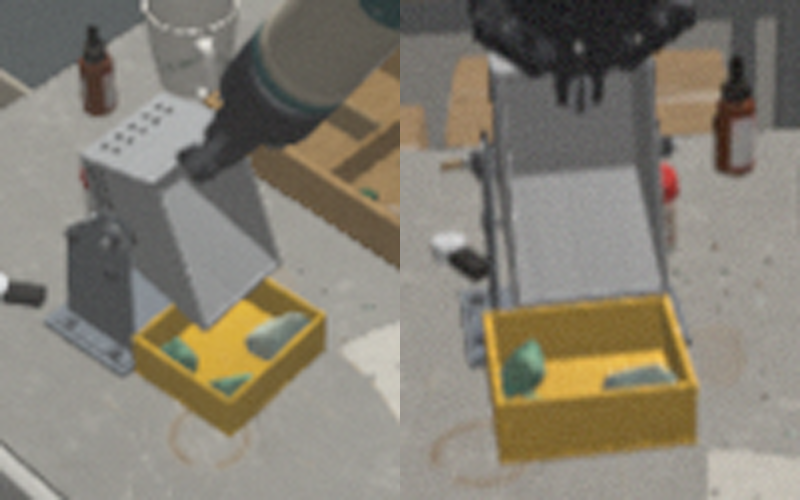

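The hopper is rising (tilt about 1.35). The finger is on the rim at (195,165) in the scene crop, and the stones and tray are undisturbed. I carry on.

Emit:
play_rows(deltas=[5, 0, 0, 0, 0, 0, 0, 10, 0, 1, 0, 0, 0, 0, 15, 0, 2.5, 0, 0, 0, 0, 20, 0, 4.5, 0, 0, 0, 0, 25, 0, 6.5, 0, 0, 0, 0, 30, 0, 9, 0, 0, 0, 0, 34, 0, 11.5, 0, 0, 0, 0, 38, 0, 14, 0, 0, 0, 0, 41, 0, 16.5, 0, 0, 0, 0, 44, 0, 19, 0, 0, 0, 0])

```text
clock: 19.5
eef_pos: [485.7, 127.3, 206.1]
tool_rot: [3.141, -0.551, 1.623]
force: [-0.1, -0.8, 1.1]
width: -0.0
gripper_force: 0.3
```

Run:
```python
from h import *
t=np.arange(.8,.1,-.1);a=t+np.arctan2(50,63)
move(np.c_[80.4*np.cos(a)-6.1,0*t,145+80.4*np.sin(a)-17.8],.55)
```

```text
t 19.5 F [-0.1 -0.8  1.1] w 0
now in stand [ 7.500e+00 -2.000e-01  2.061e+02]
[-4.2, -0.2, -3.8] [-0.001, -0.001, 0.002]
[1.9, -0.2, 1.3] [-0.001, -0.001, 0.002]
[7.5, -0.2, 7.1] [-0.001, -0.001, 0.002]
[12.5, -0.2, 13.4] [-0.001, -0.001, 0.002]
[16.8, -0.2, 20.2] [-0.001, -0.001, 0.002]
[20.5, -0.2, 27.3] [-0.001, -0.001, 0.002]
[23.4, -0.1, 34.8] [-0.001, -0.001, 0.002]
```

Emit:
play_rows(deltas=[2, 0, 1.5, 0, 0, 0, 0, 4, 0, 3.5, 0, 0, 0, 0, 6, 0, 5.5, 0, 0, 0, 0, 8, 0, 7.5, 0, 0, 0, 0, 10, 0, 9.5, 0, 0, 0, 0, 12, 0, 12, 0, 0, 0, 0, 14, 0, 14.5, 0, 0, 0, 0, 16, 0, 17, 0, 0, 0, 0, 18, 0, 19.5, 0, 0, 0, 0, 20, 0, 22, 0, 0, 0, 0])

```text
clock: 20.75
eef_pos: [484.2, 155.2, 197.4]
tool_rot: [3.141, -0.55, 1.622]
force: [-1.2, -2.5, -2.8]
width: -0.1
gripper_force: 1.8
```

Run:
```python
from h import *
t=np.arange(.5,-.1,-.1);a=t+np.arctan2(50,63)
move(np.c_[80.4*np.cos(a)-6.1,0*t,145+80.4*np.sin(a)-17.8],.55)
import cv2
f=lambda i:cv2.resize(i,None,fx=4,fy=4,interpolation=cv2.INTER_CUBIC)
a=get_image('scene')[150:275,200:300,::-1];b=get_image('side')[145:270,195:295,::-1]
cv2.imwrite('pics/crop7.png',np.hstack([f(a),f(b)]))
```

```text
t 20.75 F [-1.2 -2.5 -2.8] w 0
now in stand [ 35.4  -0.  197.4]
[-6.7, -0.0, -8.6] [-0.001, 0.0, 0.002]
[-2.4, -0.0, -1.9] [-0.001, 0.0, 0.002]
[1.3, -0.0, 5.3] [-0.001, 0.0, 0.002]
[4.2, 0.0, 12.8] [-0.001, 0.0, 0.002]
[6.3, 0.0, 20.5] [-0.001, 0.0, 0.002]
[7.7, 0.0, 28.4] [-0.001, 0.0, 0.002]
```

View pics/crop7.png

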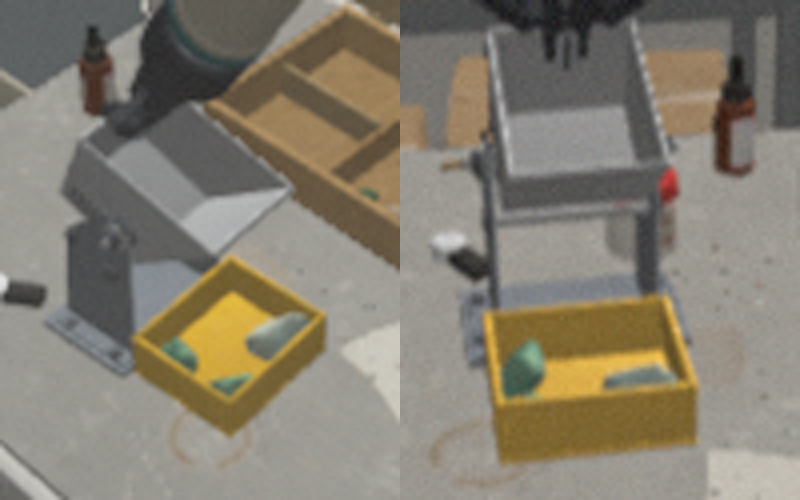

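The hopper is empty and at about 0.4, with the finger still on the rim. I keep following the arc to the rest.

Emit:
play_rows(deltas=[1.5, 0, 2, 0, 0, 0, 0, 2.5, 0, 5, 0, 0, 0, 0, 3.5, 0, 8, 0, 0, 0, 0, 5, 0, 11, 0, 0, 0, 0, 6, 0, 14, 0, 0, 0, 0, 7, 0, 17, 0, 0, 0, 0, 8, 0, 20, 0, 0, 0, 0, 8, 0, 20, 0, 0, 0, 0])

```text
clock: 21.85
eef_pos: [483.2, 170.9, 183.7]
tool_rot: [-3.141, -0.547, 1.621]
force: [-2.1, -7.5, -6.5]
width: 0.0
gripper_force: 4.0
```

```bash
cat > cmp.py <<'E'
from h import *
import cv2
r=cv2.imread('pics/crop.png')
f=lambda i:cv2.resize(i,None,fx=4,fy=4,interpolation=cv2.INTER_CUBIC)
a=f(get_image('scene')[150:275,200:300,::-1]);b=f(get_image('side')[145:270,195:295,::-1])
def m(im,ref,x,y,w,h):
    _,v,_,l=cv2.minMaxLoc(cv2.matchTemplate(im[max(0,y-30):y+h+30,max(0,x-30):x+w+30],ref[y:y+h,x:x+w],cv2.TM_CCOEFF_NORMED))
    return round(v,3),(l[0]-min(30,x),l[1]-min(30,y))
A,B=r[:,:400],r[:,400:]
print('scene lip',m(a,A,180,130,110,90),'left rim',m(a,A,50,90,60,90),'side lip',m(b,B,80,80,190,60))
p=cv2.imread('pics/crop7.png')
print('tray scene',m(a,p[:,:400],130,255,200,180),'side',m(b,p[:,400:],80,290,220,175))
print('loupe',m(a,A,0,270,55,45),'dropper',m(b,B,310,50,60,130),'pot',m(b,B,205,160,80,95))
E
python3 - <<'E'
from h import *
move([(-6,0,330)],.55)
E
python3 cmp.py
```

```text
t 21.85 F [-2.1 -7.5 -6.5] w 0
now in stand [ 51.1   0.2 183.7]
[27.3, 0.1, -154.7] [-0.001, 0.003, 0.001]
scene lip (0.845, (8, 8)) left rim (0.887, (0, -1)) side lip (0.798, (2, 16))
tray scene (0.996, (0, 0)) side (0.995, (0, 0))
loupe (0.999, (0, 0)) dropper (0.997, (0, 0)) pot (0.991, (0, 0))
```

Emit:
play_rows(deltas=[-8.5, 0, -5, 0, 0, 0, 0, -20, 0, -12, 0, 0, 0, 0, -34, 0, -21, 0, 0, 0, 0, -34, 0, -21, 0, 0, 0, 0, -20, 0, -42, 0, 0, 0, 0, 5, 0, -85, 0, 0, 0, 0, 31, 0, -128, 0, 0, 0, 0, 31, 0, -128, 0, 0, 0, 0])

```text
clock: 22.95
eef_pos: [487.2, 132.6, 314.1]
tool_rot: [3.131, -0.552, 1.628]
force: [0.6, 0.6, -0.1]
width: 0.2
gripper_force: 0.0
```

```bash
python3 - <<'E'
from h import *
move([(-200,0,330)],.55)
E
python3 cmp.py
```

```text
t 22.95 F [ 0.6  0.6 -0.1] w 0
now in stand [ 12.7  -2.  314.1]
[-172.8, -2.5, -125.2] [0.006, -0.002, 0.007]
scene lip (0.848, (8, 9)) left rim (0.977, (1, -1)) side lip (0.786, (2, 16))
tray scene (0.996, (0, 0)) side (0.995, (0, 0))
loupe (0.999, (0, 0)) dropper (0.996, (0, 0)) pot (0.992, (0, 0))
```

Run:
```python
from h import *
import cv2
r=cv2.cvtColor(cv2.imread('pics/crop.png'),cv2.COLOR_BGR2GRAY)
f=lambda i:cv2.cvtColor(cv2.resize(np.ascontiguousarray(i),None,fx=4,fy=4,interpolation=cv2.INTER_CUBIC),cv2.COLOR_RGB2GRAY)
b=f(get_image('side')[145:270,195:295])
for q in (r[:,400:],b): print(q[30:230:5,150:200].mean(1).round().astype(int).tolist()); print(q[130:145,60:270:5].mean(0).round().astype(int).tolist())
```

```text
[112, 117, 107, 98, 94, 97, 99, 99, 100, 100, 100, 100, 98, 102, 114, 115, 95, 89, 91, 91, 92, 91, 92, 92, 92, 93, 92, 93, 93, 93, 93, 94, 92, 93, 93, 113, 127, 112, 125, 150]
[134, 136, 138, 138, 115, 87, 75, 81, 86, 89, 93, 92, 91, 89, 87, 91, 92, 95, 91, 92, 92, 93, 92, 92, 90, 93, 90, 92, 91, 88, 93, 94, 91, 93, 93, 93, 92, 93, 94, 96, 103, 96]
[111, 107, 95, 96, 97, 98, 98, 98, 99, 99, 99, 99, 98, 98, 99, 99, 99, 107, 121, 106, 89, 89, 89, 90, 91, 90, 90, 91, 90, 91, 91, 92, 90, 90, 91, 107, 124, 112, 126, 151]
[134, 137, 136, 137, 115, 89, 74, 80, 85, 92, 94, 91, 91, 91, 90, 89, 89, 88, 91, 91, 88, 89, 90, 89, 85, 91, 88, 87, 89, 89, 91, 90, 89, 89, 90, 89, 91, 92, 90, 91, 87, 89]
```

Run:
```python
from h import *
move([(15,0,300),(15,0,182),(35,0,182),(50,0,180)],0)
```

```text
t 23.1 F [ 0.1  0.1 -0.4] w 0
now in stand [ 13.    0.6 309.7]
[-3.3, 0.6, 9.3] [-0.002, -0.552, 0.003]
[-65.2, 0.7, 109.8] [-0.002, -0.552, 0.003]
[-48.2, 0.8, 120.3] [-0.002, -0.552, 0.003]
[-36.4, 0.8, 129.8] [-0.002, -0.552, 0.003]
```

Emit:
play_rows(deltas=[-3, 1, 9, 0, -0.18, 0, 0, -3, 1, 9, 0, -0.36, 0, 0, -3, 1, 9, 0, -0.552, 0, 0, -25, 1, 45, 0, -0.552, 0, 0, -45, 1, 77, 0, -0.552, 0, 0, -65, 1, 110, 0, -0.552, 0, 0, -56, 1, 115, 0, -0.552, 0, 0, -48, 1, 120, 0, -0.552, 0, 0])

```text
clock: 24.1
eef_pos: [485.7, 155.1, 183.3]
tool_rot: [3.141, 0.001, 1.622]
force: [0.1, 0.6, 0.4]
width: 0.1
gripper_force: 0.0
```

Run:
```python
from h import *
move([(50,0,180)],0)
```

```text
t 24.1 F [0.1 0.6 0.4] w 0
now in stand [ 35.3  -1.5 183.3]
[14.7, -1.5, 3.3] [0.001, 0.001, 0.002]
```

Emit:
play_rows(deltas=[3, 0, 1, 0, 0, 0, 0, 6, 0, 2, 0, 0, 0, 0, 8, 0, 3.5, 0, 0, 0, 0, 10, 0, 5, 0, 0, 0, 0, 11.5, 0, 6.5, 0, 0, 0, 0, 13, 0, 8, 0, 0, 0, 0])

```text
clock: 24.85
eef_pos: [484.7, 167.2, 174.8]
tool_rot: [3.141, 0.001, 1.622]
force: [-0.1, -0.2, -0.2]
width: -0.2
gripper_force: 0.1
```

```bash
cat > lip.py <<'E'
from h import *
import cv2
r=cv2.cvtColor(cv2.imread('pics/crop.png'),cv2.COLOR_BGR2GRAY)
f=lambda i:cv2.cvtColor(cv2.resize(np.ascontiguousarray(i),None,fx=4,fy=4,interpolation=cv2.INTER_CUBIC),cv2.COLOR_RGB2GRAY)
b=f(get_image('side')[145:270,195:295])
for q in (r[:,400:],b):
    g=[q[85:150,c:c+30].mean(1) for c in(110,150,190,220)]
    print('lip row',[85+int(v.argmax()) for v in g])
E
python3 lip.py; python3 -c "
from h import *
move([(50,0,180)],0)"
```

```text
lip row [107, 104, 101, 98]
lip row [117, 113, 111, 109]
t 24.9 F [ 0.8 -0.1  0.1] w 0
now in stand [ 47.7  -1.  174.7]
[2.3, -1.0, -5.3] [0.0, 0.001, 0.002]
```

Emit:
play_rows(deltas=[1, 0, 1, 0, 0, 0, 0, 2, 0, 2, 0, 0, 0, 0, 3, 0, 3, 0, 0, 0, 0, 4, 0, 4, 0, 0, 0, 0, 5, 0, 5, 0, 0, 0, 0])

```text
clock: 25.52
eef_pos: [484.7, 170.6, 170.2]
tool_rot: [3.141, 0.003, 1.621]
force: [-0.9, -5.7, 5.8]
width: 0.1
gripper_force: 3.4
```

```bash
python3 lip.py; python3 -c "
from h import *
move([(50,0,180)],0)"
```

```text
lip row [107, 104, 101, 98]
lip row [107, 104, 100, 98]
t 25.57 F [-0.5 -5.9  3.9] w 0
now in stand [ 50.7  -1.3 170.1]
[-0.7, -1.3, -9.9] [0.001, 0.003, 0.001]
```

The hopper is upright, with its lip rows matching the first picture. I back off and rise clear.

Emit:
play_rows(deltas=[-4, 0, 0, 0, 0, 0, 0, -10, 0, 0, 0, 0, 0, 0, -20, 0, 0, 0, 0, 0, 0, -30, 0, -20, 0, 0, 0, 0, -30, 0, -60, 0, 0, 0, 0, -30, 0, -110, 0, 0, 0, 0, -30, 0, -160, 0, 0, 0, 0, -30, 0, -190, 0, 0, 0, 0, -30, 0, -190, 0, 0, 0, 0, -30, 0, -190, 0, 0, 0, 0])

```text
clock: 26.82
eef_pos: [485.2, 142.1, 359.1]
tool_rot: [-3.141, 0.001, 1.622]
force: [0.1, 0.4, 0.3]
width: -0.1
gripper_force: 0.0
```

```bash
python3 lip.py; python3 cmp.py
```

```text
lip row [107, 104, 101, 98]
lip row [107, 104, 100, 98]
scene lip (0.91, (0, 0)) left rim (0.998, (0, 0)) side lip (0.983, (0, 0))
tray scene (0.996, (0, 0)) side (0.995, (0, 0))
loupe (0.999, (0, 0)) dropper (0.996, (0, 0)) pot (0.993, (0, 0))
```

```bash
python3 -c "
from cell import *
print(finish_job())"
```

```text
the job is handed in; nothing more can be done
None
```

The job is handed in at about 27 s: the tray is home against the bar, all three stones are in it, the empty hopper is back upright on its rest, and the pot, loupe and dropper have not moved (I didn't re-check the marker, but the arm stayed well away from it).

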